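# Pull the jar cover out of its snap holder and close the wide jar

## Task

Pinch the tab of the white cover and pull the cover straight out of the sprung holder until it lies on the bench fully clear of the holder, and let go of it there. Then take it by its round knob and set it gently, without dropping it, on the wide open jar so that it sits fully seated and level, and let go. Leave the jar standing where it is, and do not disturb the narrow jar or the two bottles.

Things in the scene. Friction and masses are not known exactly. Their poses are not given: they have to be found in the camera images.
- holder: Grey holder fixed on the bench: 132 mm wide over its walls, back wall, clear roof (top at 60 mm), no floor; spring housings (202 mm over all) 30 mm tall. Mouth towards its -x, at x = -45 mm. Two sprung rollers at x = -32 mm hold the cover; pulling it out along -x takes about 10 N (then they push it out); 105 mm brings it clear. Origin: on the bench at the stowed cover's centre; z up.
- cover: White plastic cover, 0.16 kg: round flange 112 mm wide (z 8 to 14 mm); below it a bevelled spigot 90 mm wide (z 0 to 8); on top a round knob 28 mm wide (z 14 to 48); at the -x edge an upright pull tab, 9 mm thick in y, x -85 to -51, z 8 to 44 mm. Stowed on the bench in the holder, tab out of the mouth, knob under the roof. Origin: centre of the spigot's underside; z up.
- cover_tab (a point): Point to pinch on the cover's tab, in the middle of its 9 mm thickness: 72 mm from the cover's axis along its -x, 30 mm above its underside. Axes as the cover's.
- cover_knob (a point): Middle of the cover's knob, on the cover's axis, 36 mm above its underside (12 mm below the knob's top, 22 mm above the flange). Axes as the cover's.
- jar: The wide open jar, white plastic, round, 104 mm outside, 96 mm inside, 90 mm tall, loose on the bench, about 0.55 kg. It may stand to the left or to the right. Origin: centre of its underside; z up.
- jar_rim (a point): Centre of the wide jar's mouth, at the height of the rim, 90 mm above its underside. With the cover seated, the cover's origin is 8 mm below this point.
- narrow_jar: Another open white jar, narrower and taller (72 mm outside, 105 mm tall), on the other side from the wide jar; leave it alone. Origin: centre of its underside.
- reagent_bottle: White plastic reagent bottle with a blue cap, 70 mm across, 150 mm tall, beyond and left; leave it alone. Origin: centre of its underside.
- amber_bottle: Amber bottle with a black cap, 64 mm across, 140 mm tall, beyond and right; leave it alone. Origin: centre of its underside.
Things that resemble listed ones, but are neither listed nor needed, are in the scene too. Leave any pink look-alike of the holder alone. Leave any red look-alike of the cover alone.

How it is judged:
On the way, in this order (a step that is already met when the one before it is completed fails the run):
1. the cover lies flat on the bench, at least 100 mm out of its stowed place (clear of the holder), at rest and let go (horizontal distance between cover and holder above 0.1 m and height (world z) of cover below 0.005 m and angle between cover's own z axis and vertical below 0.05 rad and linear speed of cover below 0.02 m/s and contact force between the fingers and cover below 0.05 N), for 0.2 s.
2. the cover is held by its knob (the TCP within 35 mm of the knob's middle), lifted at least 50 mm off the bench (distance between the grasp point and cover_knob below 0.035 m and contact force between the fingers and cover above 0.5 N and height (world z) of cover above 0.05 m), for 0.2 s.
3. the cover is set on the wide jar while still held by its knob, its spigot in the mouth (not dropped) (distance between the grasp point and cover_knob below 0.035 m and contact force between the fingers and cover above 0.5 N and z of cover in the frame of jar_rim below -0.002 m and horizontal distance between cover and jar_rim below 0.008 m), for 0.05 s.
At the end, for the whole second after the job is handed in: The cover sits on the wide jar with its spigot in the mouth (its flange within 3 mm of the rim, centred to 8 mm), cover and jar level within 0.05 rad and at rest, the jar standing on the bench within 40 mm of where it began, the cover released (z of cover in the frame of jar_rim between -0.012 and -0.005 m and horizontal distance between cover and jar_rim below 0.008 m and angle between each of cover, jar's own z axis and vertical below 0.05 rad and height (world z) of jar below 0.005 m and distance of jar from where it was at the start of the episode below 0.04 m and linear speed of each of cover, jar below 0.02 m/s and contact force between the fingers and cover below 0.05 N); the robot touches nothing.
It fails at once if the wide jar is shifted by more than 40 mm or tipped (distance of jar from where it was at the start of the episode above 0.04 m or angle between jar's own z axis and vertical above 0.35 rad).
It fails at once if the narrow jar is shifted by more than 40 mm or tipped (distance of narrow_jar from where it was at the start of the episode above 0.04 m or angle between narrow_jar's own z axis and vertical above 0.35 rad).
It fails at once if a bottle is shifted by more than 40 mm or tipped ((distance of reagent_bottle from where it was at the start of the episode above 0.04 m or angle between reagent_bottle's own z axis and vertical above 0.35 rad) or (distance of amber_bottle from where it was at the start of the episode above 0.04 m or angle between amber_bottle's own z axis and vertical above 0.35 rad)).
It also fails if it takes over 58 s, if anything falls off the work surface, if the arm or the gripper's body presses on something with over 40 N, if the wrist force passes 120 N, or if a joint passes its speed limit or range.

## Robot

A 6-joint arm with a two-finger parallel gripper is mounted at the origin on the work surface. World frame = base frame: x ahead of the robot, y to its left, z up, the work surface at z = 0. Lengths are in m, angles in rad, forces in N, time in s.
With the tool pointing down it reaches from about 0.25 to 0.725 m from the base axis. Payload 4 kg.
Tool frame: the origin (TCP) lies between the finger pads, 19 mm behind the fingertips; this is the grasp point; z points along the fingers, y is the line along which they close (so a half turn about z gives the same grasp; the last joint's range is limited). The gripper opens to 85 mm and grips with 20 to 120 N. Pads are 22 mm wide; open, the fingers measure 114 mm over their backs; the gripper's body (76 mm by 85 mm) begins 54 mm behind the grasp point. The pads swing forward as they close: fully open they stand 13 mm farther back than shut.
Start: joints at [-1.24, 0.241, 0.005, 1.335, 0, 1.571], TCP at [0.162, -0.473, 0.25] pointing down, gripper open.
Joint ranges: [-2.72, 2.72], [-1.05, 1.87], [-1.09, 1.28], [-1.99, 2.15], [-1.42, 1.44], [-3.14, 3.14]. Speed limits (rad/s): [2.79, 2.79, 3.14, 3.14, 3.14, 3.14].

## Interface

Orientations are given as a unit quaternion [x, y, z, w].
In Python, from plant import env gives the robot as it stands.
- The arm moves only by the tool drive_tool, never from a script. Its argument "increments" is text: rows parted by semicolons, each of 5 numbers parted by spaces: the shift along the tool's x, y, z in units of 200 mm (1.0 is 200 mm), then the turn about the tool's z in units of pi rad (1.0 is pi rad), then the closure, from -1 (fully open) to 1 (shut). A call has 1 to 20 rows; each row is the pose to reach, as a shift and turn from the pose commanded when the call began, along the tool's axes at that moment, turning the shorter way round; what a row does not reach only later rows make up. A row lasts 1/12 s, in which the tool goes at most 41.7 mm and 7.16 degrees, less where a joint would pass 70% of its speed; a pose out of reach is approached as far as the arm can. A call with a number of a shift or a turn outside -1 to 1 is refused whole. A call with a gripper value outside its range is refused whole. The fingers move at their own pace and stop on an object; "grip_force" is the grip in N (left out, the last holds). Time passes only in rows, so rows that repeat a pose let the fingers close. It gives the time, the measured TCP pose, the force, the opening and the grip force at its end, in the units of the state.
- env.sense(): the state, without advancing time (a new reading comes with each control period).
- env.get_image(name): name is "scene" or "top" or "wrist"; returns the picture (384x512x3 uint8, red, green, blue); there is no depth.
- env.camera_info(name): a dict with "vfov" (degrees; the focal length in pixels is half the picture's height over the tangent of half this angle, whatever the lens; pixels are square), "cx", "cy" (the principal point, pixels), "k1" (the pictures are not rectified: a ray, as slopes to the right and down, at radius r is drawn at 1 + k1 r^2 times it, then the intrinsics apply), "cam_to_world" (4x4, takes a point from camera to world coordinates). Camera axes: x right, y down, z forward; pixel columns grow to the right and rows downward; lengths in m; the calibration is good to about 2 mm. A picture is of the moment at which its call begins: read the wrist's pose just before it. camera_info takes no time and is no camera call; for the wrist camera it gives the pose at the moment of the call.
- env.finish_job(): hands the job in; it is judged then, once.
The state is a dict: "t": time; "joint_pos": joint angles; "joint_velocities": joint speeds; "joint_torque": joint torques, N m; "eef_pos": TCP position; "tcp_rot": TCP orientation; "force": force on the tool from outside, world axes, zero at the start; "torque": the same for the moment, N m; "grip_width": finger opening in m; "grasp_force": force on a finger pad.
Only numpy, scipy, OpenCV 4.12 (cv2) and the standard library are available. Lean on these libraries where they do the work, as an engineer would, in place of code of your own. Each camera call takes 0.05 s, during which the arm holds its last target. There are 200 camera calls.

## Working session

There is one attempt and no reset: what is moved stays moved. The work goes in short steps, Python scripts to look and compute and a tool call to move; the robot and the scene stay as the last step left them, time stands still between calls to the robot, and variables do not carry over. Pictures are saved under pics/ and viewed, at most 13 in all, crops included, and the job is handed in when it is done.

Besides the shell and the picture viewer there is one more tool, called after ">>>" by a JSON object that holds its "method" and its "body", one argument or row to a line. drive_tool: Moves the arm, as the interface text tells. Its arguments: {"type":"object","properties":{"increments":{"type":"string"},"grip_force":{"type":"number"}},"required":["increments"]}

```bash
mkdir -p pics; cat > h.py <<'E'
import numpy as np, cv2
from plant import env
def K(name):
    c=env.camera_info(name); f=192/np.tan(np.radians(c["vfov"])/2)
    return np.array([[f,0,c["cx"]],[0,f,c["cy"]],[0,0,1]]),np.array([c["k1"],0,0,0.]),np.array(c["cam_to_world"])
def ray(name,uv):
    k,d,T=K(name)
    s=cv2.undistortPoints(np.array(uv,float).reshape(-1,1,2),k,d).reshape(-1,2)
    return T[:3,3],np.c_[s,np.ones(len(s))]@T[:3,:3].T
def at(name,uv,z):
    o,r=ray(name,uv); return o+r*((z-o[2])/r[:,2])[:,None]
def proj(name,P):
    k,d,T=K(name); R=T[:3,:3].T
    return cv2.projectPoints(np.array(P,float).reshape(-1,1,3),R,-R@T[:3,3],k,d)[0].reshape(-1,2)
def save(name,fn):
    im=env.get_image(name)[:,:,::-1].copy(); cv2.imwrite(f"pics/{fn}.png",im); return im
E
python3 - <<'E'
from h import *
for n in("scene","top"):
    save(n,n+"0"); c=K(n); print(n,c[0][0,0],c[0][:2,2],c[1][0],c[2].round(3).tolist())
s=env.sense(); print(s["t"],s["eef_pos"],s["tcp_rot"],s["grip_width"])
E
```

```text
scene 486.28778894159274 [257.51644488 191.19524518] -0.1848600607431963 [[-0.186, 0.576, -0.796, 1.381], [0.982, 0.116, -0.146, 0.162], [0.009, -0.809, -0.587, 0.711], [0.0, 0.0, 0.0, 1.0]]
top 431.32615075659675 [256.94079482 193.51208759] -0.1457215323772157 [[0.072, -0.971, 0.229, 0.343], [-0.997, -0.069, 0.02, -0.017], [-0.003, -0.229, -0.973, 0.991], [0.0, 0.0, 0.0, 1.0]]
0.1 [ 0.16223324 -0.47239413  0.24918746] [ 9.86354066e-01  1.64635184e-01 -1.56705188e-04 -9.42794889e-04] 0.08527944092521078
```

View pics/top0.png

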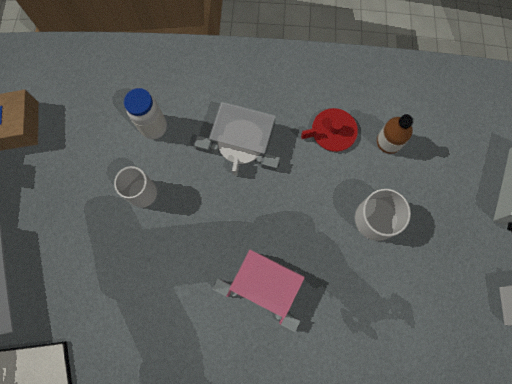

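View pics/scene0.png

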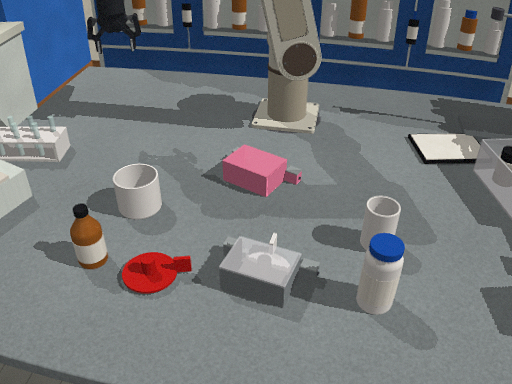

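The top view shows the grey holder at about (242,130) with the white tab near (237,165). The wide jar's mouth is at (386,213), the narrow jar's at (131,183), the pink decoy at (267,283) and the red one at (335,130). I'll enlarge the holder and jar.

```bash
python3 - <<'E'
from h import *
im=cv2.imread("pics/top0.png")
a=cv2.resize(im[90:190,180:300],None,fx=5,fy=5,interpolation=cv2.INTER_CUBIC)
b=cv2.resize(im[180:250,345:425],None,fx=2.3,fy=2.3)
c=np.zeros((500,790,3),np.uint8); c[:,:600]=a; c[:b.shape[0],600:600+b.shape[1]]=b
im=cv2.imread("pics/scene0.png")
d=cv2.resize(im[225:305,210:325],None,fx=1.6,fy=1.6); c[200:200+d.shape[0],602:602+d.shape[1]]=d
cv2.imwrite("pics/c1.png",c)
print(at("top",[[242,130],[267,283]],.06).round(3),at("top",[[386,213]],.09).round(3),at("top",[[235,166]],.044).round(3))
E
```

```text
[[ 0.709  0.047  0.06 ]
 [ 0.368 -0.034  0.06 ]] [[ 0.531 -0.279  0.09 ]] [[0.626 0.057 0.044]]
```

View pics/c1.png

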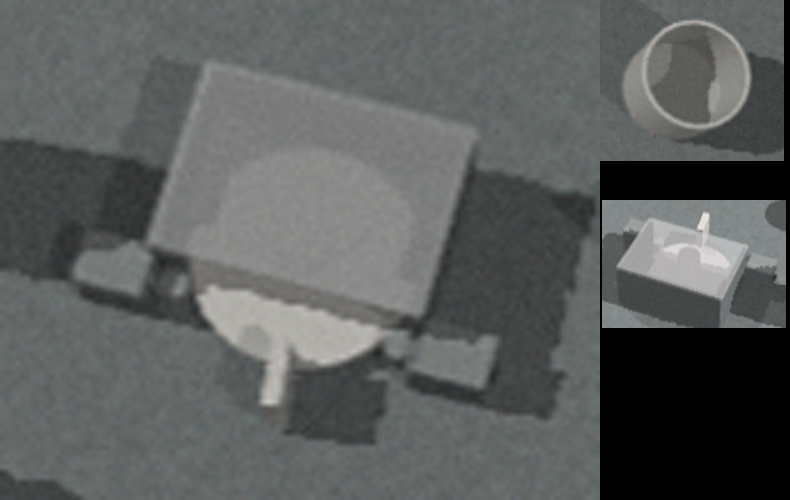

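```bash
python3 - <<'E'
from h import *
f=lambda p:(np.array(p,float)+.5)/5-.5+[180,90]
r=at("top",f([[207,63],[478,130],[418,318],[148,247]]),.06); print("roof",r.round(4).tolist())
n=np.linalg.norm
print("w",n(r[1]-r[0]),n(r[2]-r[3]),"d",n(r[3]-r[0]),n(r[2]-r[1]))
u=(r[3]+r[2]-r[0]-r[1]);u=u[:2]/n(u[:2]); v=(r[1]+r[2]-r[0]-r[3]);v=v[:2]/n(v[:2])
print("out-dir",u,np.degrees(np.arctan2(u[1],u[0])),"rt",v,np.degrees(np.arctan2(v[1],v[0])))
tab=at("top",f([[270,404],[278,350]]),.044);print("tab end/inner top",tab.round(4).tolist())
j=at("top",[[ (96.5+.5)/2.3-.5+345,(75+.5)/2.3-.5+180]],.09);print("jar",j)
# jar rim by scene: threshold fit
s=env.sense();q=s["tcp_rot"]
from scipy.spatial.transform import Rotation as R
print(R.from_quat(q).as_matrix().round(3).tolist())
c=env.camera_info("wrist");print(np.array(c["cam_to_world"]).round(3).tolist())
E
```

```text
roof [[0.7756, 0.102, 0.06], [0.7502, -0.0272, 0.06], [0.6562, -0.0056, 0.06], [0.6819, 0.1204, 0.06]]
w 0.13169067271194862 0.12857992376536714 d 0.09549831198516885 0.09652083323153837
out-dir [-0.97809352  0.20816594] 167.98510684877272 rt [-0.19616844 -0.98057021] -101.31298885567661
tab end/inner top [[0.6155, 0.0593, 0.044], [0.6416, 0.0578, 0.044]]
jar [[ 0.53263661 -0.28013663  0.09      ]]
[[0.946, 0.325, -0.001], [0.325, -0.946, 0.002], [0.0, -0.002, -1.0]]
[[0.325, -0.9, -0.289, 0.237], [-0.946, -0.31, -0.098, -0.448], [-0.001, 0.305, -0.952, 0.373], [0.0, 0.0, 0.0, 1.0]]
```

>>> {"method": "drive_tool", "body": {
  "increments": "1 -0.71 0 0 -1;1 -0.71 0 0 -1;1 -0.71 0 0 -1;1 -0.71 0 0 -1;1 -0.71 0 0 -1;1 -0.71 0 0 -1;1 -0.71 0 0 -1;1 -0.71 0 0 -1;1 -0.71 0 0 -1;1 -0.71 0 0 -1"
}}

```text
t: 0.93
eef_pos: [0.3049, -0.2743, 0.2498]
tcp_rot: [0.986, 0.164, -0.0, -0.0]
force: [0.3, -0.3, 0.2]
grip_width: 0.0852
grasp_force: 0.0
```

>>> {"method": "drive_tool", "body": {
  "increments": "1 -0.71 0 0 -1;1 -0.71 0 0 -1;1 -0.71 0 0 -1;1 -0.71 0 0 -1;1 -0.71 0 0 -1;1 -0.71 0 0 -1;1 -0.71 0 0 -1;1 -0.71 0 0 -1;1 -0.71 0 0 -1;1 -0.71 0 0 -1"
}}

```text
t: 1.77
eef_pos: [0.4477, -0.0761, 0.2498]
tcp_rot: [0.987, 0.163, -0.0, 0.0]
force: [-0.2, -0.1, 0.8]
grip_width: 0.0853
grasp_force: 0.0
```

>>> {"method": "drive_tool", "body": {
  "increments": "0.7 -0.5 0 0.17 -1;0.7 -0.5 0 0.17 -1;0.7 -0.5 0 0.17 -1;0.7 -0.5 0 0.17 -1;0.7 -0.5 0 0.17 -1;0.7 -0.5 0 0.17 -1;0.7 -0.5 0 0.17 -1;0.7 -0.5 0 0.17 -1;0.7 -0.5 0 0.17 -1;0.7 -0.5 0 0.17 -1"
}}

```text
t: 2.6
eef_pos: [0.5304, -0.0659, 0.2503]
tcp_rot: [0.997, -0.07, 0.001, -0.017]
force: [0.1, -0.0, -0.4]
grip_width: 0.0854
grasp_force: 0.0
```

```bash
python3 - <<'E'
from h import *
s=env.sense();print(s["t"],s["eef_pos"],s["tcp_rot"],s["force"]); k,d,T=K("wrist");print(k[0,0],T.round(3).tolist())
np.save("T_w1.npy",T)
im=save("wrist","w1"); cv2.imwrite("pics/w1b.png",cv2.resize(im,(800,600)))
E
```

```text
2.6 [ 0.53035142 -0.0658588   0.25027104] [ 9.97376864e-01 -7.03179565e-02  7.60777163e-04 -1.71521637e-02] [ 0.11062273 -0.01607413 -0.35597195]
283.3968217092814 [[-0.14, -0.944, -0.298, 0.608], [-0.99, 0.123, 0.075, -0.081], [-0.034, 0.306, -0.952, 0.374], [0.0, 0.0, 0.0, 1.0]]
```

View pics/w1b.png

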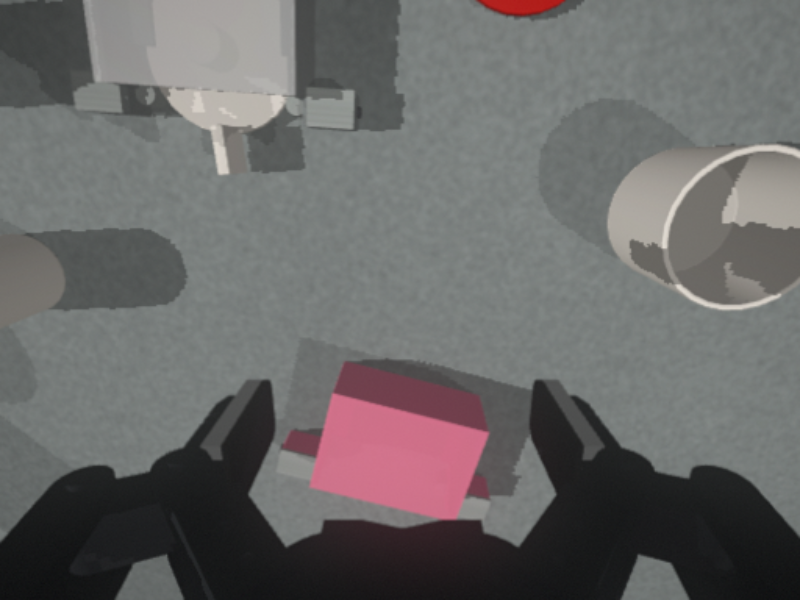

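>>> {"method": "drive_tool", "body": {
  "increments": "0 0 0 0 -1;0 0 0 0 -1"
}}

```text
t: 2.82
eef_pos: [0.5309, -0.0645, 0.2502]
tcp_rot: [0.997, -0.069, 0.001, -0.017]
force: [-0.2, 0.2, -0.3]
grip_width: 0.0856
grasp_force: 0.0
```

```bash
python3 - <<'E'
from h import *
s=env.sense()
for k in s: print(k,np.round(s[k],3))
from scipy.spatial.transform import Rotation as R
print(R.from_quat(s["tcp_rot"]).as_matrix().round(3))
E
```

```text
t 2.817
joint_pos [-0.139  0.31   0.099  1.36   0.034  3.141]
joint_velocities [ 0.004  0.003  0.003 -0.001  0.     0.001]
joint_torque [-2.2600e-01 -4.0741e+01  2.5362e+01  1.4000e-02  1.0000e-01 -0.0000e+00]
eef_pos [ 0.531 -0.065  0.25 ]
tcp_rot [ 0.997 -0.069  0.001 -0.017]
force [-0.183  0.181 -0.287]
torque [-0.001 -0.018 -0.013]
grasp_force 0.0
grip_width 0.086
[[ 0.99  -0.138  0.004]
 [-0.138 -0.99   0.034]
 [-0.001 -0.034 -0.999]]
```

>>> {"method": "drive_tool", "body": {
  "increments": "0 0 0 -0.5 -1;0 0 0 -0.5 -1;0 0 0 -0.5 -1;0 0 0 -0.5 -1;0 0 0 -0.5 -1;0 0 0 -0.5 -1;0 0 0 -0.5 -1;0 0 0 -0.5 -1;0 0 0 -0.5 -1;0 0 0 -0.5 -1;0 0 0 -0.5 -1;0 0 0 -0.5 -1;0 0 0 -0.5 -1;0 0 0 -0.5 -1;0 0 0 -0.5 -1;0 0 0 -0.5 -1"
}}

```text
t: 4.15
eef_pos: [0.531, -0.0646, 0.25]
tcp_rot: [0.755, 0.656, 0.013, -0.012]
force: [-0.5, 0.2, 0.3]
grip_width: 0.0853
grasp_force: 0.0
```

```bash
cat >> h.py <<'E'
from scipy.spatial.transform import Rotation as R
def st():
    s=env.sense();M=R.from_quat(s["tcp_rot"]).as_matrix()
    print("t",round(s["t"],2),"tcp",np.round(s["eef_pos"],4),"yaw",np.degrees(np.arctan2(M[1,0],M[0,0])).round(2),"z",M[:,2].round(3),"q",np.round(s["joint_pos"],3),"F",np.round(s["force"],1),s["grip_width"])
    return s,M
def go(P,yaw):
    s,M=st();d=M.T@(np.array(P)-s["eef_pos"])/.2
    y0=np.degrees(np.arctan2(M[1,0],M[0,0])); dy=(yaw-y0+180)%360-180
    print("shift",d.round(3),"turn",round(-dy/180,4))
E
python3 -c "
from h import *
go([.53,.08,.25],168.3)"
```

```text
t 4.15 tcp [ 0.531  -0.0646  0.25  ] yaw 81.98 z [ 0.004  0.034 -0.999] q [-0.139  0.311  0.099  1.36   0.034  1.571] F [-0.5  0.2  0.3] 0.08527108835486058
shift [ 0.715 -0.106  0.025] turn -0.4796
```

>>> {"method": "drive_tool", "body": {
  "increments": "0 0 0 -0.75 -1;0 0 0 -0.75 -1;0 0 0 -0.75 -1;0 0 0 -0.75 -1;0 0 0 -0.75 -1;0 0 0 -0.75 -1;0 0 0 -0.75 -1;0 0 0 -0.75 -1;0 0 0 -0.75 -1;0 0 0 -0.75 -1;0 0 0 -0.75 -1;0 0 0 -0.75 -1;0 0 0 -0.75 -1;0 0 0 -0.75 -1;0 0 0 -0.75 -1;0 0 0 -0.75 -1;0 0 0 -0.75 -1;0 0 0 -0.75 -1;0 0 0 -0.75 -1;0 0 0 -0.75 -1"
}}

```text
t: 5.82
eef_pos: [0.531, -0.0649, 0.25]
tcp_rot: [-0.318, 0.948, 0.016, 0.007]
force: [0.3, 0.4, -0.5]
grip_width: 0.0853
grasp_force: 0.0
```

>>> {"method": "drive_tool", "body": {
  "increments": "0 0 0 -0.745 -1;0 0 0 -0.745 -1;0 0 0 -0.745 -1;0 0 0 -0.745 -1;0 0 0 -0.745 -1;0 0 0 -0.745 -1;0 0 0 -0.745 -1;0 0 0 -0.745 -1;0 0 0 -0.745 -1;0 0 0 -0.745 -1;0 0 0 -0.745 -1;0 0 0 -0.745 -1;0 0 0 -0.745 -1;0 0 0 -0.745 -1;0 0 0 -0.745 -1;0 0 0 -0.745 -1;0 0 0 -0.745 -1;0 0 0 -0.745 -1;0 0 0 -0.745 -1;0 0 0 -0.745 -1"
}}

```text
t: 7.48
eef_pos: [0.531, -0.065, 0.25]
tcp_rot: [0.997, -0.078, 0.0, -0.017]
force: [0.5, -0.3, -0.3]
grip_width: 0.0855
grasp_force: 0.0
```

>>> {"method": "drive_tool", "body": {
  "increments": "0 0.2 0 0 -1;0 0.2 0 0 -1;0 0.2 0 0 -1;0 0.2 0 0 -1"
}}

```text
t: 7.82
eef_pos: [0.5277, -0.0884, 0.2486]
tcp_rot: [0.996, -0.091, 0.0, -0.011]
force: [-0.6, 0.9, 0.3]
grip_width: 0.0853
grasp_force: 0.0
```

```bash
python3 -c "
from h import *
st()"
```

```text
t 7.82 tcp [ 0.5277 -0.0884  0.2486] yaw -10.39 z [ 0.002  0.022 -1.   ] q [-0.178  0.312  0.098  1.358  0.022 -3.138] F [-0.6  0.9  0.3] 0.08526991362090411
```

>>> {"method": "drive_tool", "body": {
  "increments": "0 0.4 0 0 -1;0 0.4 0 0 -1;0 0.4 0 0 -1;0 0.4 0 0 -1"
}}

```text
t: 8.15
eef_pos: [0.5228, -0.1289, 0.2468]
tcp_rot: [0.993, -0.119, -0.002, 0.004]
force: [0.3, -0.2, -0.0]
grip_width: 0.0852
grasp_force: 0.0
```

```bash
python3 -c "
from h import *
st()"
```

```text
t 8.15 tcp [ 0.5228 -0.1289  0.2468] yaw -13.67 z [-0.005 -0.008 -1.   ] q [-0.237  0.321  0.105  1.358 -0.009 -3.14 ] F [ 0.3 -0.2 -0. ] 0.08520611475514496
```

>>> {"method": "drive_tool", "body": {
  "increments": "0 0 0 0.7 -1;0 0 0 0.7 -1;0 0 0 0.7 -1;0 0 0 0.7 -1;0 0 0 0.7 -1;0 0 0 0.7 -1;0 0 0 0.7 -1;0 0 0 0.7 -1;0 0 0 0.7 -1;0 0 0 0.7 -1;0 0 0 0.7 -1;0 0 0 0.7 -1;0 0 0 0.7 -1;0 0 0 0.7 -1;0 0 0 0.7 -1;0 0 0 0.7 -1;0 0 0 0.7 -1;0 0 0 0.7 -1;0 0 0 0.7 -1"
}}

```text
t: 9.73
eef_pos: [0.5229, -0.128, 0.2469]
tcp_rot: [-0.345, 0.939, -0.003, -0.004]
force: [0.6, -0.8, 0.4]
grip_width: 0.0855
grasp_force: 0.0
```

```bash
python3 -c "
from h import *
go([.55,.073,.22],168.3)"
```

```text
t 9.73 tcp [ 0.5229 -0.128   0.2469] yaw -139.63 z [-0.005 -0.008 -1.   ] q [-0.235  0.32   0.105  1.358 -0.009 -0.94 ] F [ 0.6 -0.8  0.4] 0.08548522688088202
shift [-0.755  0.678  0.126] turn 0.2893
```

>>> {"method": "drive_tool", "body": {
  "increments": "-0.755 0.68 0.126 0.29 -1;-0.755 0.68 0.126 0.29 -1;-0.755 0.68 0.126 0.29 -1;-0.755 0.68 0.126 0.29 -1;-0.755 0.68 0.126 0.29 -1;-0.755 0.68 0.126 0.29 -1;-0.755 0.68 0.126 0.29 -1;-0.755 0.68 0.126 0.29 -1;-0.755 0.68 0.126 0.29 -1;-0.755 0.68 0.126 0.29 -1;-0.755 0.68 0.126 0.29 -1"
}}

```text
t: 10.65
eef_pos: [0.5494, 0.0727, 0.2199]
tcp_rot: [0.101, 0.995, -0.004, -0.002]
force: [0.1, -0.3, 0.5]
grip_width: 0.0854
grasp_force: 0.0
```

```bash
python3 - <<'E'
from h import *
st(); im=save("wrist","w2"); cv2.imwrite("pics/w2b.png",cv2.resize(im,(800,600)))
E
```

```text
t 10.65 tcp [0.5494 0.0727 0.2199] yaw 168.37 z [-0.005 -0.008 -1.   ] q [ 0.135  0.366  0.1    1.311 -0.008  0.339] F [ 0.1 -0.3  0.5] 0.08536908253207642
```

View pics/w2b.png

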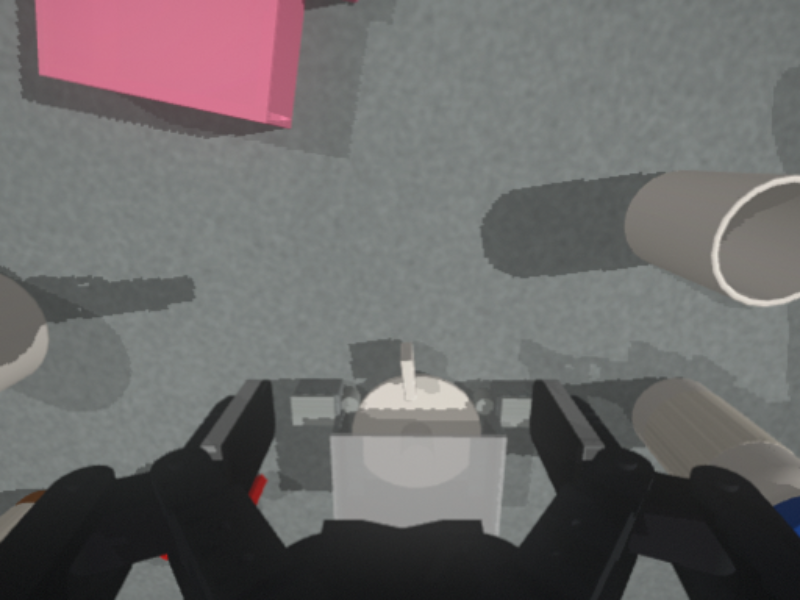

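```bash
python3 - <<'E'
from h import *
s,M=st()
f=lambda p:(np.array(p,float)+.5)*.64-.5
def show(n,p,z):
    P=at("wrist",f(p),z); print(n,P.round(4).tolist(),"tool",((P-s["eef_pos"])@M).round(4).tolist())
show("tab top outer,inner",[[407,361],[409,398]],.044)
show("roof",[[331,436],[506,436]],.06)
show("housing front corners",[[291,397],[531,398]],.03)
show("flange apex",[[424,376]],.014)
show("jarN",[[772,241]],.105)
im=cv2.imread("pics/w2.png"); c=im[210:265,220:320]; cv2.imwrite("pics/c2.png",cv2.resize(c,None,fx=8,fy=8,interpolation=cv2.INTER_CUBIC)[:600])
E
```

```text
t 10.7 tcp [0.5494 0.0725 0.22  ] yaw 168.32 z [-0.005 -0.008 -1.   ] q [ 0.135  0.366  0.1    1.311 -0.008  0.339] F [-0.4  0.2  0.2] 0.0853074917962107
tab top outer,inner [[0.6152, 0.0607, 0.044], [0.646, 0.056, 0.044]] tool [[-0.0673, 0.0034, 0.1758], [-0.0984, 0.005, 0.1757]]
roof [[0.6567, -0.0057, 0.06], [0.6822, 0.1222, 0.06]] tool [[-0.1214, -0.0534, 0.1601], [-0.1204, 0.077, 0.1589]]
housing front corners [[0.6345, -0.0381, 0.03], [0.6731, 0.1499, 0.03]] tool [[-0.1062, -0.0894, 0.1905], [-0.106, 0.1025, 0.1887]]
flange apex [[0.6455, 0.0689, 0.014]] tool [[-0.0954, 0.0178, 0.2055]]
jarN [[0.5556, 0.2726, 0.105]] tool [[0.0341, 0.1983, 0.1132]]
```

View pics/c2.png

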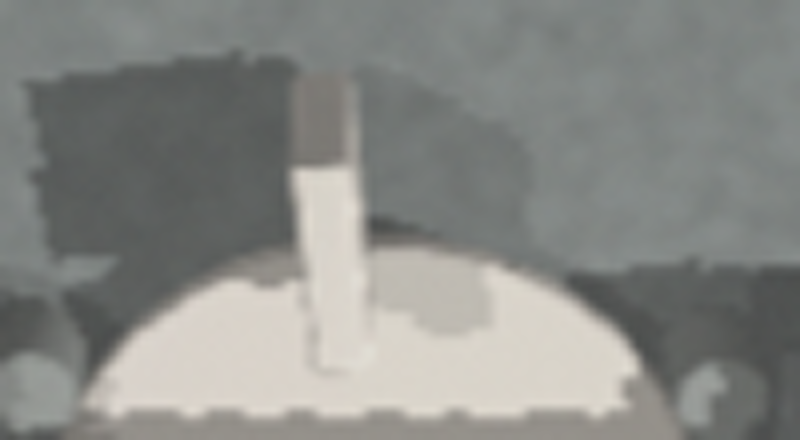

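The tab's top runs from crop pixel (320,165) to (345,370). It is turned about 5° from the holder's axis, giving a world yaw of about 173.5°. The pinch point is near (0.626, 0.059).

```bash
python3 -c "
from h import *
go([.6261,.0594,.032],173.5)"
```

```text
t 10.7 tcp [0.5494 0.0725 0.22  ] yaw 168.32 z [-0.005 -0.008 -1.   ] q [ 0.135  0.366  0.1    1.311 -0.008  0.339] F [-0.4  0.2  0.2] 0.0853074917962107
shift [-0.391  0.022  0.939] turn -0.0288
```

>>> {"method": "drive_tool", "body": {
  "increments": "-0.2 0.01 0.2 -0.029 -0.1;-0.391 0.022 0.4 -0.029 -0.1;-0.391 0.022 0.5 -0.029 -0.1;-0.391 0.022 0.6 -0.029 -0.1;-0.391 0.022 0.6 -0.029 -0.1;-0.391 0.022 0.7 -0.029 -0.1;-0.391 0.022 0.8 -0.029 -0.1;-0.391 0.022 0.88 -0.029 -0.1;-0.391 0.022 0.939 -0.029 -0.1;-0.391 0.022 0.939 -0.029 -0.1;-0.391 0.022 0.939 -0.029 -0.1"
}}

```text
t: 11.62
eef_pos: [0.6259, 0.0594, 0.0326]
tcp_rot: [0.057, 0.998, -0.004, -0.002]
force: [-0.6, 0.5, -0.3]
grip_width: 0.0466
grasp_force: 0.0
```

```bash
python3 - <<'E'
from h import *
st(); im=save("wrist","w3"); cv2.imwrite("pics/w3b.png",im[190:384,100:420])
E
```

```text
t 11.62 tcp [0.6259 0.0594 0.0326] yaw 173.46 z [-0.005 -0.009 -1.   ] q [ 0.098  0.658  0.065  0.983 -0.008  0.212] F [-0.6  0.5 -0.3] 0.04662025588869544
```

View pics/w3b.png

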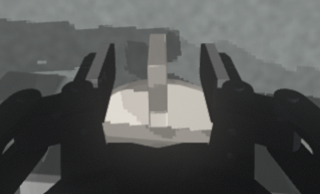

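>>> {"method": "drive_tool", "body": {
  "increments": "0 0 0 0 1;0 0 0 0 1;0 0 0 0 1;0 0 0 0 1;0 0 0 0 1;0 0 0 0 1;0 0 0 0 1",
  "grip_force": 45
}}

```text
t: 12.25
eef_pos: [0.6267, 0.0597, 0.0331]
tcp_rot: [0.057, 0.998, -0.004, -0.001]
force: [-2.5, 0.1, 5.6]
grip_width: 0.0083
grasp_force: 47.0
```

>>> {"method": "drive_tool", "body": {
  "increments": "0.03 0.003 0 0 1;0.06 0.005 0 0 1;0.09 0.008 0 0 1;0.12 0.011 0 0 1;0.15 0.014 0 0 1;0.18 0.016 0 0 1;0.21 0.019 0 0 1;0.24 0.022 0 0 1;0.27 0.024 0 0 1;0.30 0.027 0 0 1;0.33 0.03 0 0 1;0.36 0.033 0 0 1;0.39 0.035 0 0 1;0.42 0.038 0 0 1;0.45 0.041 0 0 1;0.48 0.044 0 0 1;0.51 0.047 0 0 1;0.54 0.049 0 0 1;0.56 0.051 0 0 1;0.56 0.051 0 0 1"
}}

```text
t: 13.92
eef_pos: [0.5158, 0.0822, 0.0329]
tcp_rot: [0.057, 0.998, -0.005, -0.001]
force: [1.8, -0.8, 7.2]
grip_width: 0.0082
grasp_force: 47.2
```

```bash
python3 - <<'E'
from h import *
s,M=st(); save("top","t2"); im=save("wrist","w4")
P=np.array([.7002,.0533,0]); print(s["eef_pos"]-np.array([.626,.0594,.0326]))
a=cv2.imread("pics/t2.png")[70:240,170:330]
cv2.imwrite("pics/c3.png",np.hstack([cv2.resize(a,(376,400)),cv2.resize(im,(424,400))]))
E
```

```text
t 13.92 tcp [0.5158 0.0822 0.0329] yaw 173.42 z [-0.003 -0.009 -1.   ] q [ 0.163  0.485 -0.256  0.835 -0.008  0.277] F [ 1.8 -0.8  7.2] 0.008192023260868798
[-0.11020802  0.02284091  0.00030191]
```

View pics/c3.png

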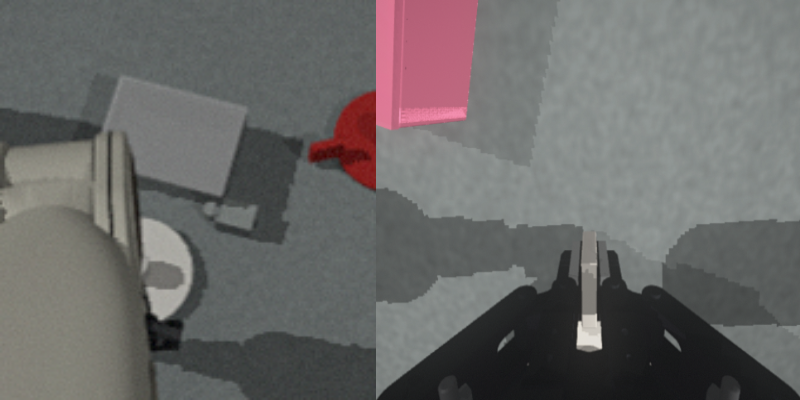

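>>> {"method": "drive_tool", "body": {
  "increments": "0 0 0 0 -0.1;0 0 0 0 -0.1;0 0 0 0 -0.1;0 0 0 0 -0.1;0 0 0 0 -0.1;0 0 0 0 -0.1;0 0 -0.2 0 -0.1;0 0 -0.4 0 -0.1;0.2 0 -0.6 0 -0.1;0.33 0 -0.8 0 -0.1;0.33 0 -0.93 0 -0.1;0.33 0 -0.93 0 -0.1;0.33 0 -0.93 0 -0.1;0.33 0 -0.93 0 -0.1;0.33 0 -0.93 0 -0.1"
}}

```text
t: 15.27
eef_pos: [0.4506, 0.0913, 0.217]
tcp_rot: [0.057, 0.998, -0.005, -0.003]
force: [0.4, 0.5, 0.4]
grip_width: 0.0473
grasp_force: 0.0
```

```bash
python3 - <<'E'
from h import *
s,M=st(); T=K("wrist")[2]; np.save("T5.npy",T); im=save("wrist","w5")
cv2.imwrite("pics/w5b.png",cv2.resize(im,(800,600)))
E
```

```text
t 15.27 tcp [0.4506 0.0913 0.217 ] yaw 173.43 z [-0.007 -0.009 -1.   ] q [ 0.205  0.186 -0.152  1.242 -0.007  0.319] F [0.4 0.5 0.4] 0.04731704442942857
```

View pics/w5b.png

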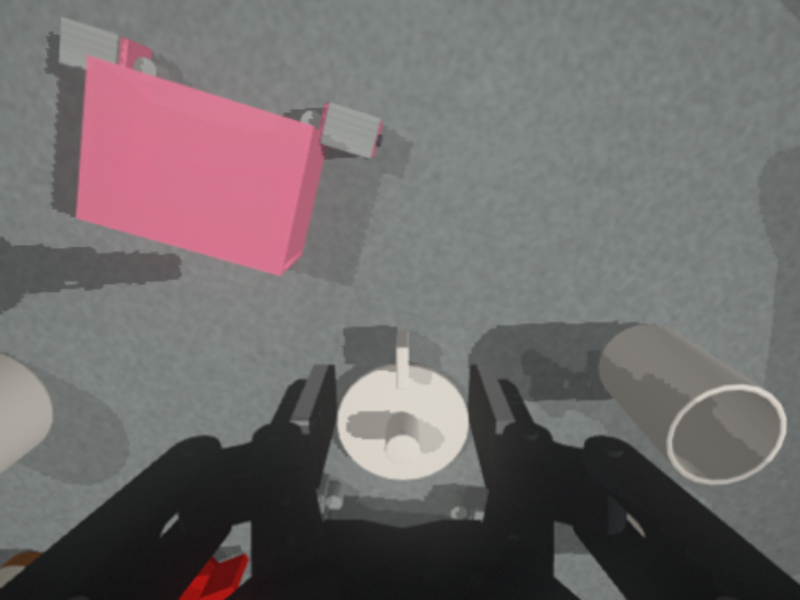

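```bash
python3 - <<'E'
from h import *
s,M=st()
f=lambda p:(np.array(p,float)+.5)*.64-.5
print(at("wrist",f([[404,450]]),.048).round(4))
e=at("wrist",f([[337,420],[469,420],[403,365],[403,480]]),.014);print(e.round(4).tolist(),e[:2].mean(0),e[2:].mean(0))
print(at("wrist",f([[402,347],[403,389]]),.044).round(4))
# verify by overlay-free projection of hypothesised flange circle
go([.5895,.0740,.038],173.5)
E
```

```text
t 15.32 tcp [0.4505 0.0912 0.2166] yaw 173.43 z [-0.008 -0.009 -1.   ] q [ 0.205  0.187 -0.152  1.242 -0.008  0.319] F [-0.   0.4  0.2] 0.04690838440307001
[[0.5876 0.0749 0.048 ]]
[[0.5767, 0.0188, 0.014], [0.5887, 0.1298, 0.014], [0.5319, 0.0802, 0.014], [0.6432, 0.0675, 0.014]] [0.58270135 0.07428269 0.014     ] [0.58757466 0.07382975 0.014     ]
[[0.5031 0.083  0.044 ]
 [0.5371 0.0799 0.044 ]]
t 15.32 tcp [0.4505 0.0912 0.2166] yaw 173.43 z [-0.008 -0.009 -1.   ] q [ 0.205  0.187 -0.152  1.242 -0.008  0.319] F [-0.   0.4  0.2] 0.04690838440307001
shift [-0.707  0.003  0.888] turn -0.0004
```

>>> {"method": "drive_tool", "body": {
  "increments": "-0.2 0.002 0.1 0 -0.4;-0.4 0.003 0.2 0 -0.4;-0.55 0.004 0.35 0 -0.4;-0.698 0.004 0.45 0 -0.4;-0.698 0.004 0.55 0 -0.4;-0.698 0.004 0.65 0 -0.4;-0.698 0.004 0.75 0 -0.4;-0.698 0.004 0.83 0 -0.4;-0.698 0.004 0.888 0 -0.4;-0.698 0.004 0.888 0 -0.4;-0.698 0.004 0.888 0 -0.4"
}}

```text
t: 16.23
eef_pos: [0.5881, 0.0746, 0.0387]
tcp_rot: [0.057, 0.998, -0.005, -0.004]
force: [0.1, 0.5, 0.6]
grip_width: 0.0594
grasp_force: 0.0
```

>>> {"method": "drive_tool", "body": {
  "increments": "0 0 0 0 1;0 0 0 0 1;0 0 0 0 1;0 0 0 0 1;0 0 0 0 1;0 0 0 0 1;0 0 0 0 1",
  "grip_force": 40
}}

```text
t: 16.82
eef_pos: [0.5903, 0.0749, 0.0419]
tcp_rot: [0.057, 0.998, -0.004, -0.001]
force: [0.2, 0.5, 5.5]
grip_width: 0.0268
grasp_force: 40.1
```

>>> {"method": "drive_tool", "body": {
  "increments": "0 0 -0.05 0 1;0 0 -0.15 0 1;0 0 -0.3 0 1;0 0 -0.45 0 1;0 0 -0.6 0 1;0 0 -0.75 0 1;0 0 -0.85 0 1;0 0 -0.85 0 1;0 0 -0.85 0 1"
}}

```text
t: 17.57
eef_pos: [0.5904, 0.0764, 0.2116]
tcp_rot: [0.057, 0.998, -0.004, -0.001]
force: [0.6, 0.2, -1.4]
grip_width: 0.0267
grasp_force: 39.6
```

```bash
python3 - <<'E'
from h import *
s,M=st(); im=save("wrist","w6")
sc=save("scene","s6")
go([.5326,-.2801,.21],-100)
cv2.imwrite("pics/c6.png",np.hstack([cv2.resize(im,(400,300)),cv2.resize(sc,(400,300))]))
E
```

```text
t 17.57 tcp [0.5904 0.0764 0.2116] yaw 173.45 z [-0.002 -0.008 -1.   ] q [ 0.133  0.451  0.206  1.33  -0.008  0.247] F [ 0.6  0.2 -1.4] 0.026723680678577378
t 17.67 tcp [0.5888 0.0762 0.2087] yaw 173.45 z [-0.008 -0.009 -1.   ] q [ 0.132  0.453  0.203  1.329 -0.008  0.247] F [-0.8  0.3 -1. ] 0.026927542122506597
shift [ 0.076 -1.802  0.012] turn -0.4809
```

View pics/c6.png

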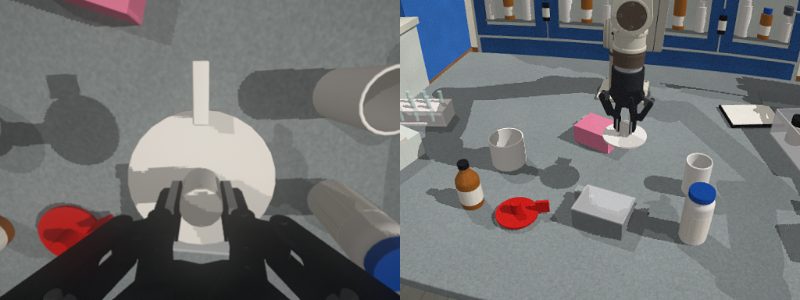

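```bash
python3 - <<'E'
from h import *
import h
from scipy.optimize import least_squares
f=lambda p:(np.array(p,float)+.5)*.64-.5
K0=K("wrist")
T1=np.load("T_w1.npy")
h.K=lambda n:(K0[0],K0[1],T1)
P=at("wrist",f([[664,240],[690,180],[760,146],[735,308],[690,289]]),.09)[:,:2]
r=least_squares(lambda c:np.linalg.norm(P-c,axis=1)-.052,P.mean(0)); print("jar w1",r.x,r.fun.round(4))
h.K=K
import importlib
from h import env
E
cat > j.py <<'E'
from h import *
# scene view: jar rim outer from silhouettes
im=cv2.imread("pics/top0.png"); g=cv2.cvtColor(im,cv2.COLOR_BGR2GRAY)
from scipy.optimize import minimize
from scipy.ndimage import map_coordinates
t=np.linspace(0,2*np.pi,120)
for name,fn,c0 in(("top","top0",(.5326,-.28)),("scene","scene0",(.5326,-.28))):
    g=cv2.cvtColor(cv2.imread(f"pics/{fn}.png"),cv2.COLOR_BGR2GRAY).astype(float)
    def val(c,r):
        p=proj(name,np.c_[c[0]+r*np.cos(t),c[1]+r*np.sin(t),0*t+.09]); return map_coordinates(g,[p[:,1],p[:,0]],order=1).mean()
    sc=lambda c:-(2*val(c,.050)-val(c,.044)-val(c,.057))
    G=[(sc((c0[0]+a,c0[1]+b)),a,b) for a in np.arange(-.012,.0121,.001) for b in np.arange(-.012,.0121,.001)]
    m=min(G); print(name,m,c0[0]+m[1],c0[1]+m[2])
s,M=st()
k,d,T=K("wrist")
# cover offset in hand: flange L/R, apex, tab end, in tool frame planes
q=lambda p:(np.array(p,float)+.5)*1.28-.5
o,r=ray("wrist",q([[128,172],[276,172],[201,61],[201,124]]))
o=M.T@(o-s["eef_pos"]); r=r@M
for zc in(.038,.041):
    for i,z in((0,zc-.014),(1,zc-.014),(2,zc-.044),(3,zc-.044)): print(zc,i,(o+r[i]*(z-o[2])/r[i,2]).round(4))
E
python3 j.py
```

```text
jar w1 [ 0.53499709 -0.28198971] [ 0.0011  0.0009 -0.0025 -0.0001 -0.0025]
top (np.float64(-127.62580698642242), np.float64(0.002000000000000012), np.float64(0.0010000000000000113)) 0.5346 -0.279Traceback (most recent call last):
  File "j.py", line 12, in <module>
    G=[(sc((c0[0]+a,c0[1]+b)),a,b) for a in np.arange(-.012,.0121,.001) for b in np.arange(-.012,.0121,.001)]
        ~~^^^^^^^^^^^^^^^^^^^
  File "j.py", line 11, in <lambda>
    sc=lambda c:-(2*val(c,.050)-val(c,.044)-val(c,.057))
                                            ~~~^^^^^^^^
  File "j.py", line 10, in val
    p=proj(name,np.c_[c[0]+r*np.cos(t),c[1]+r*np.sin(t),0*t+.09]); return map_coordinates(g,[p[:,1],p[:,0]],order=1).mean()
  File "h.py", line 13, in proj
    k,d,T=K(name); R=T[:3,:3].T
          ~^^^^^^
  File "h.py", line 4, in K
    c=env.camera_info(name); f=192/np.tan(np.radians(c["vfov"])/2)
ValueError: time passes only in moves, steps and waits
```

```bash
sed -i 's/^def K(name)/import functools\n@functools.lru_cache\ndef K(name)/' h.py; python3 j.py
```

```text
top (np.float64(-127.62580698642242), np.float64(0.002000000000000012), np.float64(0.0010000000000000113)) 0.5346 -0.279
scene (np.float64(-125.07487918547571), np.float64(0.0010000000000000113), np.float64(0.0010000000000000113)) 0.5336 -0.279
t 17.67 tcp [0.5888 0.0762 0.2087] yaw 173.45 z [-0.008 -0.009 -1.   ] q [ 0.132  0.453  0.203  1.329 -0.008  0.247] F [-0.8  0.3 -1. ] 0.026927542122506597
0.038 0 [ 0.0128 -0.0531  0.024 ]
0.038 1 [0.0128 0.0541 0.024 ]
0.038 2 [ 0.0857 -0.0002 -0.006 ]
0.038 3 [ 0.0541 -0.0002 -0.006 ]
0.041 0 [ 0.0115 -0.0541  0.027 ]
0.041 1 [0.0115 0.0553 0.027 ]
0.041 2 [ 0.0859 -0.0002 -0.003 ]
0.041 3 [ 0.0535 -0.0002 -0.003 ]
```

>>> {"method": "drive_tool", "body": {
  "increments": "0.02 -0.15 0 0 1;0.04 -0.3 0 0 1;0.05 -0.45 0 0 1;0.06 -0.6 0 0 1;0.06 -0.75 0 0 1;0.06 -0.9 0 0 1;0.06 -0.95 0 0 1;0.06 -0.95 0 0 1"
}}

```text
t: 18.33
eef_pos: [0.5547, -0.1134, 0.2099]
tcp_rot: [0.059, 0.998, -0.004, -0.004]
force: [-0.3, 0.0, -0.9]
grip_width: 0.0267
grasp_force: 39.7
```

>>> {"method": "drive_tool", "body": {
  "increments": "0 -0.15 0 0 1;0 -0.3 0 0 1;0 -0.45 0 0 1;0 -0.6 0 0 1;0 -0.7 0 0 1;0 -0.78 0 0 1;0 -0.83 0 0 1;0 -0.85 0 0 1;0 -0.85 0 0 1;0 -0.85 0 0 1;0 -0.85 0 0 1"
}}

```text
t: 19.25
eef_pos: [0.5372, -0.2786, 0.2134]
tcp_rot: [0.056, 0.998, -0.004, -0.002]
force: [-0.0, 0.2, -1.4]
grip_width: 0.0269
grasp_force: 39.9
```

```bash
python3 -c "
from h import *
go([.5358,-.2799,.126],173.45)"
```

```text
t 19.25 tcp [ 0.5372 -0.2786  0.2134] yaw 173.53 z [-0.005 -0.008 -1.   ] q [-0.474  0.468  0.238  1.342 -0.009 -0.361] F [-0.   0.2 -1.4] 0.026858040825215798
shift [ 0.004 -0.004  0.437] turn 0.0005
```

>>> {"method": "drive_tool", "body": {
  "increments": "0.004 -0.005 0.1 0 1;0.004 -0.005 0.2 0 1;0.004 -0.005 0.28 0 1;0.004 -0.005 0.34 0 1;0.004 -0.005 0.37 0 1;0.004 -0.005 0.37 0 1;0.004 -0.005 0.37 0 1;0.004 -0.005 0.37 0 1"
}}

```text
t: 19.92
eef_pos: [0.5364, -0.2815, 0.1408]
tcp_rot: [0.057, 0.998, -0.005, -0.001]
force: [0.2, -0.1, -0.3]
grip_width: 0.0266
grasp_force: 39.8
```

```bash
python3 - <<'E'
from h import *
go([.5358,-.2799,.122],173.45)
a=save("scene","s7")[100:230,70:220]; b=save("top","t7")[150:280,320:470]
cv2.imwrite("pics/c7.png",np.hstack([cv2.resize(x,(395,342),interpolation=cv2.INTER_CUBIC) for x in(a,b)]))
E
```

```text
t 19.92 tcp [ 0.5364 -0.2815  0.1408] yaw 173.47 z [-0.003 -0.01  -1.   ] q [-0.479  0.511  0.113  1.172 -0.01  -0.365] F [ 0.2 -0.1 -0.3] 0.026633388849904308
shift [0.004 0.008 0.094] turn 0.0001
```

View pics/c7.png

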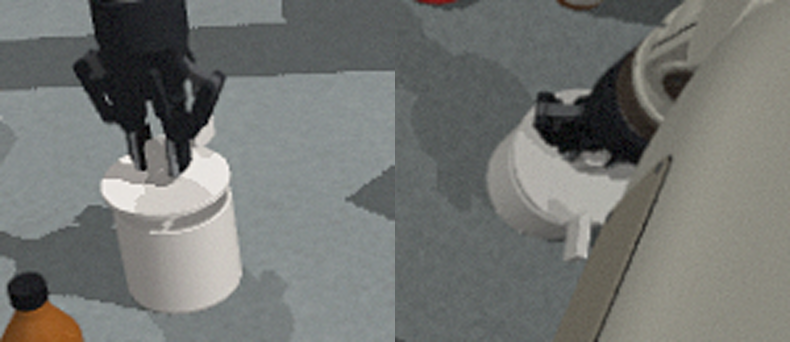

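```bash
python3 - <<'E'
from h import *
t=np.linspace(0,2*np.pi,200)
def ext(c,r,z):
    p=proj("scene",np.c_[c[0]+r*np.cos(t),c[1]+r*np.sin(t),0*t+z]); p=(p-[70,100]+.5)*395/150-.5
    return p.min(0).round(1),p.max(0).round(1)
print("flange pred",ext((.5349,-.2812),.056,.114-.0))
for z in(.1,.105,.11): print(z,ext((.5349,-.2812),.056,z))
print("jar rim",ext((.5343,-.2797),.052,.09)); print("jar base",ext((.5343,-.2797),.052,0))
g=cv2.imread("pics/s7.png")[100:230,70:220]; 
e=cv2.resize(g,None,fx=5,fy=5,interpolation=cv2.INTER_CUBIC)
for c,r,z,col in(((.5349,-.2812),.056,.114,(0,0,255)),((.5343,-.2797),.052,.09,(0,255,0)),((.5343,-.2797),.052,0,(0,255,0))):
    p=proj("scene",np.c_[c[0]+r*np.cos(t),c[1]+r*np.sin(t),0*t+z]); p=(p-[70,100]+.5)*5-.5
    cv2.polylines(e,[p.astype(np.int32)],True,col,1)
cv2.imwrite("pics/c8.png",e[:600])
E
```

```text
flange pred (array([101.1, 142.7]), array([230.9, 213.9]))
0.1 (array([103.8, 156. ]), array([232.6, 227.8]))
0.105 (array([102.9, 151.3]), array([232. , 222.8]))
0.11 (array([101.9, 146.5]), array([231.4, 217.9]))
jar rim (array([112.1, 167.5]), array([231.1, 234.5]))
jar base (array([128.5, 247.7]), array([242.1, 317.5]))
```

View pics/c8.png

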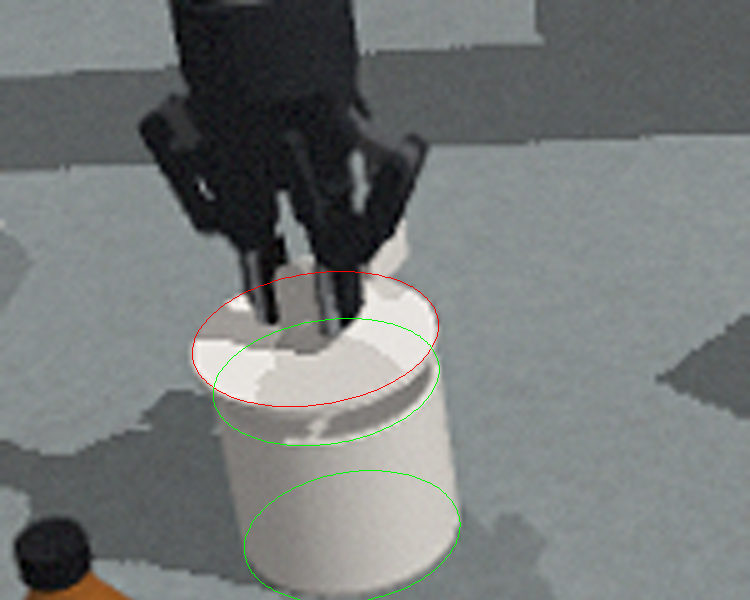

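>>> {"method": "drive_tool", "body": {
  "increments": "0.003 0.009 0 0 1;0.003 0.009 0.01 0 1;0.003 0.009 0.02 0 1;0.003 0.009 0.03 0 1;0.003 0.009 0.04 0 1;0.003 0.009 0.05 0 1;0.003 0.009 0.06 0 1;0.003 0.009 0.07 0 1;0.003 0.009 0.07 0 1;0.003 0.009 0.07 0 1"
}}

```text
t: 20.85
eef_pos: [0.535, -0.2797, 0.1253]
tcp_rot: [0.057, 0.998, -0.004, -0.002]
force: [-0.3, -0.2, -1.1]
grip_width: 0.0268
grasp_force: 39.8
```

```bash
python3 -c "
from h import *
st()"
```

```text
t 20.85 tcp [ 0.535  -0.2797  0.1253] yaw 173.44 z [-0.005 -0.008 -1.   ] q [-0.477  0.521  0.087  1.138 -0.01  -0.363] F [-0.3 -0.2 -1.1] 0.026787164316706025
```

>>> {"method": "drive_tool", "body": {
  "increments": "0 0 0.006 0 1;0 0 0.012 0 1;0 0 0.016 0 1;0 0 0.016 0 1;0 0 0.016 0 1"
}}

```text
t: 21.27
eef_pos: [0.5354, -0.28, 0.1239]
tcp_rot: [0.057, 0.998, -0.005, -0.001]
force: [-2.7, -0.0, 5.7]
grip_width: 0.0264
grasp_force: 40.8
```

>>> {"method": "drive_tool", "body": {
  "increments": "0 0 0.004 0 1;0 0 0.004 0 1;0 0 0.002 0 -0.3;0 0 0 0 -0.3;0 0 0 0 -0.3;0 0 0 0 -0.3;0 0 0 0 -0.3;0 0 0 0 -0.3;0 0 -0.1 0 -0.3;0 0 -0.25 0 -0.3;0 0 -0.45 0 -0.3;0 0 -0.65 0 -0.3;0 0 -0.8 0 -0.3;0 0 -0.8 0 -0.3;0.5 0 -0.8 0 -0.3;0.5 0 -0.8 0 -0.3;0.5 0 -0.8 0 -0.3;0.5 0 -0.8 0 -0.3;0.5 0 -0.8 0 -0.3"
}}

```text
t: 22.85
eef_pos: [0.4361, -0.2671, 0.2831]
tcp_rot: [0.058, 0.998, -0.005, -0.002]
force: [-0.1, -0.6, 0.0]
grip_width: 0.0555
grasp_force: 0.0
```

```bash
python3 - <<'E'
from h import *
st(); t=np.linspace(0,2*np.pi,200); out=[]
for n,(r0,c0) in(("scene",(130,70)),("top",(150,320))):
    e=cv2.resize(save(n,n+"9")[r0:r0+110,c0:c0+130],None,fx=3,fy=3,interpolation=cv2.INTER_CUBIC)
    p=proj(n,np.c_[.5343+.056*np.cos(t),-.279+.056*np.sin(t),0*t+.096]); p=(p-[c0,r0]+.5)*3-.5
    cv2.polylines(e,[p.astype(np.int32)],True,(0,0,255),1); out.append(e)
cv2.imwrite("pics/c9.png",np.hstack(out))
E
```

```text
t 22.85 tcp [ 0.4361 -0.2671  0.2831] yaw 173.39 z [-0.004 -0.009 -1.   ] q [-0.544  0.251  0.104  1.423 -0.01  -0.429] F [-0.1 -0.6  0. ] 0.0555242401472574
```

View pics/c9.png

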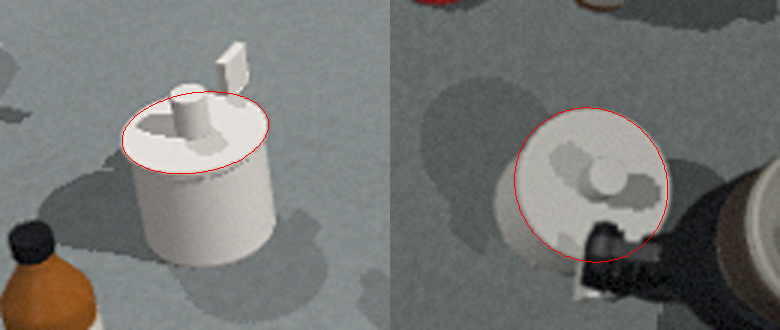

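The cover's flange matches the predicted seated outline in both views. It is level, seated and released, and the arm is clear, so I'm handing in.

```bash
python3 -c "
from plant import env
print(env.finish_job())"
```

```text
the job is handed in; nothing more can be done
None
```

The cover was pulled clear of the holder, let go on the bench, then set by its knob on the wide jar; the last pictures show it seated and level with the gripper clear. I handed the job in at about 23 s, and no verdict was returned.

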